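# Clear the carving chest, try its lid and hold it open

### The arm

A 6-joint arm with a two-finger parallel gripper is mounted at the origin on the work surface. World frame = base frame: x ahead of the robot, y to its left, z up, the work surface at z = 0. Lengths are in m, angles in rad, forces in N, time in s.
With the tool pointing down it reaches from about 0.3 to 0.875 m from the base axis. Payload 6.4 kg.
Tool frame: the origin (TCP) lies midway between the tips of the shut fingers; the grasp point (between the pads) lies 19 mm behind it; z points along the fingers, y is the direction in which the jaws open and shut (so a half turn about z gives the same grasp; the last joint's range is limited). The gripper opens to 85 mm and grips with 20 to 120 N. Pads are 22 mm wide; open, the fingers measure 114 mm over their backs; the gripper's body (76 mm by 85 mm) begins 54 mm behind the grasp point. The pads swing forward as they close: fully open they stand 13 mm farther back than shut.
Start: joints at [0.897, 0.181, 1.607, -0, 1.354, -0.206], TCP at [0.259, 0.513, 0.231] pointing down, gripper open.
Joint ranges: [-2.99, 2.99], [-0.89, 2.07], [0.3, 2.58], [-1.14, 4.28], [0, 2.63], [-3.12, 3.12]. Speed limits (rad/s): [2.57, 2.57, 3.01, 3.14, 3.14, 3.14].

### API

Orientations are given as a unit quaternion [w, x, y, z].
In Python, from bench import ctrl gives the robot as it stands.
- The arm moves only by the tool apply_moves, never from a script. Its argument "plan" is a list of rows, each an object with "translation": the shift along the tool's x, y, z in m, a list of three; "angular": the turn, a rotation vector about the tool's x, y, z in rad, a list of three; "hand": the finger opening in m, from 0 to 0.0854. In form: [{"translation": [x, y, z], "angular": [rx, ry, rz], "hand": hand}, ...]. A call has 1 to 10 rows; each row shifts and turns the commanded pose from where the row before left it, along the tool's axes as they then stand; what a row does not reach is not made up. A row lasts 1/8 s, in which the tool goes at most 62.5 mm and 10.7 degrees, less where a joint would pass 70% of its speed; a pose out of reach is approached as far as the arm can. A call with a gripper value outside its range is refused whole. The fingers move at their own pace and stop on an object; the grip force is fixed at half the most. Time passes only in rows, so rows that do not move let the fingers close. It gives the time, the measured TCP pose, the force and the opening at its end, in the units of the state.
- ctrl.get_obs(): the state, without advancing time (a new reading comes with each control period).
- ctrl.camera(name): name is "side" or "top" or "wrist"; returns a dict with "img" (400x640x3 uint8, red, green, blue), "K" (3x3 intrinsics, pixels), "k1" (the pictures are not rectified: a ray, as slopes to the right and down, at radius r is drawn at 1 + k1 r^2 times it, then the intrinsics apply), "eye" and "orientation" of the camera in the world. Camera axes: x right, y up, looking along -z (the intrinsics and any distortion apply to the point x, -y, -z); pixel columns grow to the right and rows downward; lengths in m; the calibration is good to about 2 mm. A picture is of the moment at which its call begins. There is no depth.
- ctrl.hand_in(): hands the job in, once; it reports no verdict.
The state is a dict: "time_s": time; "q": joint angles; "dq": joint speeds; "joint_efforts": joint torques, N m; "eef_pos": TCP position; "eef_rot": TCP orientation; "wrist_force": force on the tool from outside, world axes, zero at the start; "torque": the same for the moment, N m; "opening": opening from 0.0 (shut) to 1.0 (fully open).
Only numpy, scipy, OpenCV 4.12 (cv2) and the standard library are available. Lean on these libraries where they do the work, as an engineer would, in place of code of your own. Each camera call takes 0.05 s, during which the arm holds its last target.

### The job

The carving chest has a carrying tray of burrs nested on its lid: lift the tray off, keep it level and set it down, without dropping it, on the middle of the cork mat. Then, before moving the chest's catch, try the lid with its steel pull; if it is caught, slide the catch open and try again. Finish while still holding the lid up, steady at about 45 degrees, and leave the other things on the bench where they are.

Things in the scene. Friction and masses are not known exactly. Their poses are not given: they have to be found in the camera images.
- chest: wooden chest fixed to the bench, on either side; 210 (x) x 240 (y) x 108 mm high; origin at the centre of its underside; x axis from its front to its hinge side, z up. The front 55 mm of its top (x -105 to -50) is a fixed deck with the catch; the rest is the lid. Deck and lid top are 108 mm above the bench.
- lid (a joint): lid angle, rad: 0 shut, grows as its front edge rises, at most 1.3. 240 x 154 x 12 mm, 0.45 kg, no stay: it falls shut when let go. If caught, it rises freely by about 0.055 rad (7 mm at the pull), then stops hard; if not, it goes on rising with about 3 N (5 to 10 N if the pull is pinched hard and has to turn in the grip). Whether it is caught cannot be seen, nor told from the catch's position.
- lid_pull (a point): centre of the lid's steel pull: a round bar 12 mm thick, 92 mm long, along the chest's y axis, on two posts 80 mm apart (70 mm free between them). Its axis is 42 mm above the lid's top and 21 mm behind the lid's front edge (shut: chest x -28, y 0, z 149.5 mm). The point turns with the lid.
- lid_hinge (a point): middle of the lid's hinge axis, which runs along the chest's y axis (chest x +105, y 0, z 95 mm). The pull goes round it: from the hinge, 133 mm towards the front and 54.5 mm up when shut.
- catch (a joint): slide catch on the chest's front deck, m: about 0 as found, 0.026 fully open; grows as its tab moves towards the chest's -y side. It slides with about 3 N and stays where it is left. If the lid is caught, more than 0.016 frees it; if the lid is not caught the catch has no effect.
- catch_tab (a point): centre of the catch's upright steel tab, 14 (chest x) x 18 (chest y) x 32 mm high, whose foot is 2 mm above the deck (chest x -78, y -55 mm with the catch at 0; centre 125.5 mm above the bench). Axes as the chest's.
- tray_center (a point): half-way up the loose wooden tray of burrs (about 0.35 kg), 90 (x) x 150 (y) x 92 mm high; walls 30 mm high, burrs to 47 mm. Round handle bar, 14 mm thick, along its y axis, axis 39 mm above this point, between end posts at y +-70 mm. Underside 46 mm below this point. At the start on the lid at chest x +47, y 0, between rails 6 mm high with 3 mm play.
- mat_top (a point): centre of the upper face of a cork mat, 170 (x) x 190 (y) x 6 mm, fixed on the bench; x and y along its sides. Its upper face is 6 mm above the bench.
- slab: bystander: upright wooden block 30 x 65 x 130 mm high, loose, near the far side of the mat; origin under its centre
- oil: bystander: amber oil bottle, 52 mm thick, 130 mm high, loose, near the far side of the chest; origin under its centre
- handpiece: bystander: rotary tool handpiece, 24 mm thick, 120 mm long, lying on the bench by the chest's -y side; origin at its rear end, its z axis along its length
- jar: bystander: white cup, 72 mm wide, 85 mm high, loose; origin under its centre
- sander: bystander: sanding block of cork and wood, 100 x 60 x 44 mm, loose; origin under its centre
- offcut: bystander: dark wooden disc, 70 mm wide, 40 mm high, loose; origin under its centre
Things that resemble listed ones, but are neither listed nor needed, are in the scene too. Of the things like the part that bears tray_center, leave any that is orange or purple; of the rest the larger one is meant.

How it is judged:
On the way, in this order (a step that is already met when the one before it is completed fails the run):
1. the tray stands upright and released on the middle of the cork mat (horizontal distance between tray_center and mat_top below 0.05 m and height (world z) of tray_center below 0.062 m and angle between tray_center's own z axis and vertical below 0.12 rad and contact force between the fingers and tray below 0.1 N), for 0.2 s.
2. the lid is tried (lifted off its seat by more than 0.025 rad) while the catch is still within 3 mm of where it was found (value of joint lid above 0.025 rad and distance of catch_tab from where it was at the start of the episode below 0.003 m), for 0.1 s.
At the end, for the whole second after the job is handed in: The fingers hold the lid (more than 1 N) at rest between 0.55 and 1.05 rad (about 32 to 60 degrees), no other thing props it, and the tray stands upright and released on the cork mat, its centre within 50 mm of the mat's (all of step 1 and value of joint lid between 0.55 and 1.05 rad and velocity of joint lid between -0.1 and 0.1 rad/s and contact force between the fingers and lid above 1 N and contact force between lid and slab below 0.1 N and contact force between lid and oil below 0.1 N); the arm keeps its last pose, push and grip.
It fails at once if the tray is tipped by more than 0.5 rad (angle between tray_center's own z axis and vertical above 0.5 rad).
It fails at once if the tray is dropped: clear of the fingers, away from the lid, and more than 30 mm above its place on the mat (height (world z) of tray_center above 0.082 m and horizontal distance between tray_center and chest above 0.13 m and contact force between the fingers and tray below 0.02 N).
It fails at once if a bystander is moved by more than 30 mm (distance of any of slab, oil, handpiece, jar, sander, offcut from where it was at the start of the episode above 0.03 m).
It also fails if it takes over 72 s, if anything falls off the work surface, if the arm or the gripper's body presses on something with over 40 N, if the wrist force passes 120 N, or if a joint passes its speed limit or range.

## Working session

There is one attempt and no reset: what is moved stays moved. The work goes in short steps, Python scripts to look and compute and a tool call to move; the robot and the scene stay as the last step left them, time stands still between calls to the robot, and variables do not carry over. Pictures are saved under pics/ and viewed, and the job is handed in when it is done.

Besides the shell and the picture viewer there is one more tool, called after "Call:" by a JSON object that holds its "fn" and its "kwargs". apply_moves: Moves the arm, as the interface text tells. Its arguments: {"type":"object","properties":{"plan":{"type":"array","items":{"type":"object","properties":{"translation":{"type":"array","items":{"type":"number"}},"angular":{"type":"array","items":{"type":"number"}},"hand":{"type":"number"}}}}},"required":["plan"]}

```bash
mkdir -p pics; ls; cat > h.py <<'E'
import numpy as np, cv2, pickle
from scipy.spatial.transform import Rotation as R
from bench import ctrl
def rot(q): q=np.array(q); return R.from_quat([q[1],q[2],q[3],q[0]])
def snap(name,fn):
    c=ctrl.camera(name); cv2.imwrite('pics/'+fn+'.png',c['img'][:,:,::-1]); pickle.dump(c,open('pics/'+fn+'.pkl','wb')); return c
def load(fn): return pickle.load(open('pics/'+fn+'.pkl','rb'))
def proj(c,P):
    P=np.atleast_2d(P).astype(float); p=rot(c['orientation']).inv().apply(P-np.array(c['eye']))
    s=np.c_[p[:,0]/-p[:,2],-p[:,1]/-p[:,2]]; r2=(s**2).sum(1,keepdims=True); s=s*(1+c['k1']*r2)
    K=np.array(c['K']); return s@K[:2,:2].T+K[:2,2]
def ray(c,uv):
    K=np.array(c['K']); d=np.linalg.solve(K[:2,:2],np.array(uv,float)-K[:2,2]); s=d.copy()
    for _ in range(30): s=d/(1+c['k1']*(s@s))
    return np.array(c['eye']),rot(c['orientation']).apply([s[0],-s[1],-1])
def atz(c,uv,z):
    e,d=ray(c,uv); return e+d*(z-e[2])/d[2]
def crop(fn,x0,y0,x1,y1,s,out):
    im=cv2.imread('pics/'+fn+'.png')[y0:y1,x0:x1]; cv2.imwrite('pics/'+out+'.png',cv2.resize(im,None,fx=s,fy=s,interpolation=cv2.INTER_CUBIC))
E
python3 - <<'E'
from h import *
print(ctrl.get_obs())
for n in ['side','top','wrist']:
    c=snap(n,n+'0'); print(n,c['K'],c['k1'],c['eye'],c['orientation'])
E
```

```text
pics
{'time_s': 0.0, 'q': array([ 8.96707349e-01,  1.81558912e-01,  1.60801579e+00,  5.10979272e-06,
        1.35375610e+00, -2.06290061e-01]), 'dq': array([ 0.00021195,  0.00132951, -0.00113726, -0.00032789, -0.00195846,
       -0.001437  ]), 'joint_efforts': array([ 3.68397468e-04, -4.44869685e+01, -3.51334727e+01, -2.63011734e-04,
        9.05809313e-03,  2.89581777e-06]), 'eef_pos': array([0.25891155, 0.51280074, 0.23037032]), 'eef_rot': array([-3.72578787e-04,  2.31773002e-01,  9.72769510e-01, -7.85163436e-04]), 'wrist_force': array([ 0.40732919,  0.60575611, -0.71489235]), 'torque': array([0.02829125, 0.00029024, 0.03407018]), 'opening': 1.0011800684252072}
side [[514.3510636    0.         308.57590862]
 [  0.         514.3510636  198.95164291]
 [  0.           0.           1.        ]] -0.14240026983640905 [ 0.24959652 -0.9611524   1.21112323] [ 0.92847284  0.34880344 -0.05250955 -0.116263  ]
top [[406.67763786   0.         321.07197194]
 [  0.         406.67763786 199.07214041]
 [  0.           0.           1.        ]] -0.010536186535359836 [ 0.27258916 -0.01574125  1.23325061] [ 0.70720522  0.08277235 -0.0835908  -0.69715284]
wrist [[356.56127687   0.         317.31867983]
 [  0.         356.56127687 198.19876955]
 [  0.           0.           1.        ]] -0.03863601228077291 [0.19136228 0.54854431 0.37333831] [ 0.84202515 -0.12614105 -0.07626497  0.51890822]
```

View pics/top0.png

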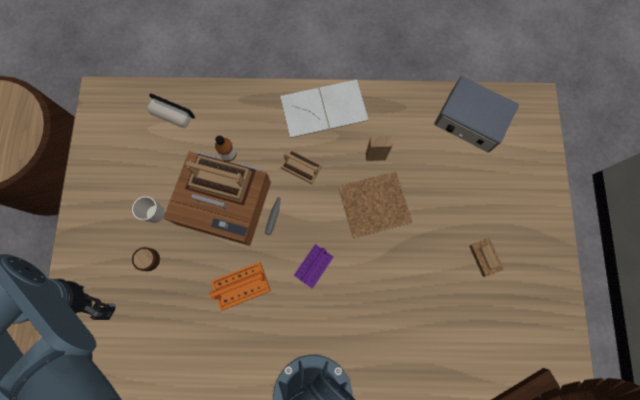

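View pics/side0.png

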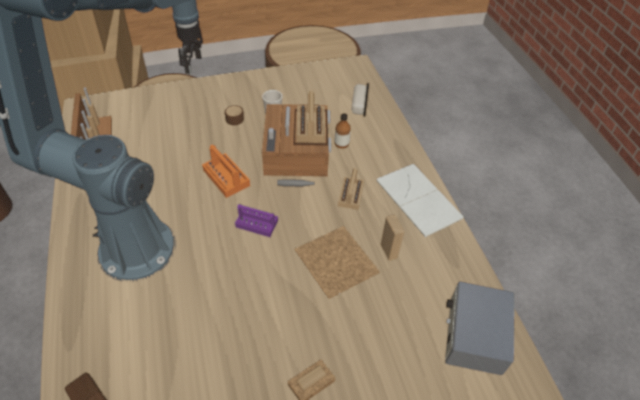

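View pics/wrist0.png

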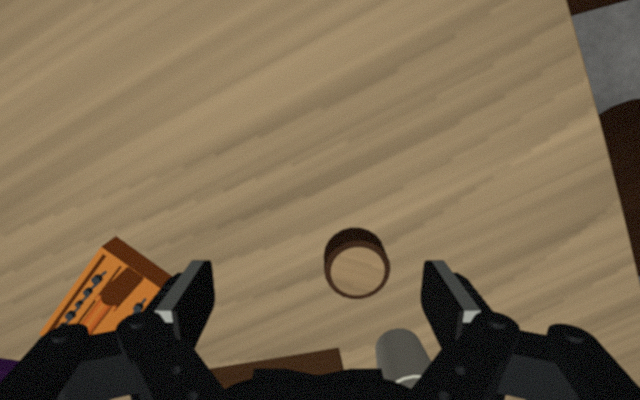

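```bash
python3 - <<'E'
from h import *
crop('top0',120,125,320,275,4,'t1'); crop('side0',220,80,420,230,4,'s1')
crop('top0',330,125,430,250,4,'t2'); crop('side0',280,200,420,300,4,'s2')
E
```

```text
(no output)
```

View pics/t1.png

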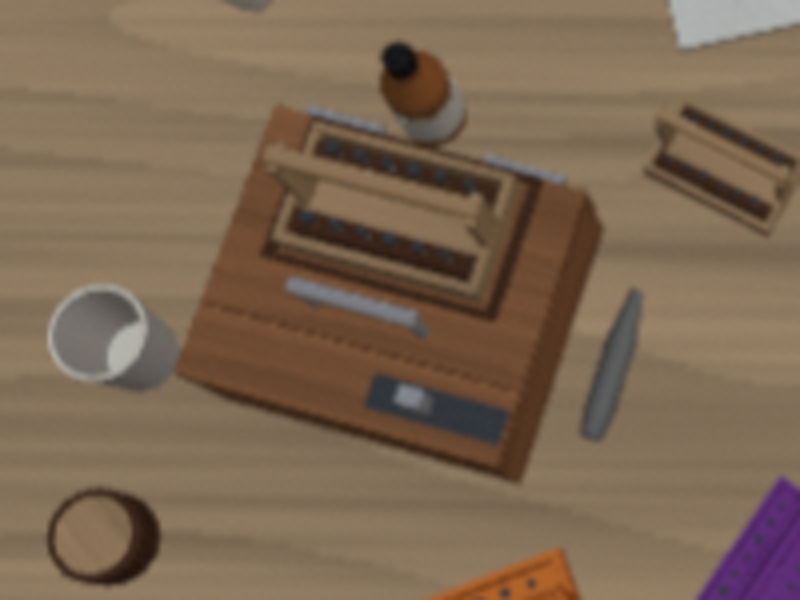

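View pics/s1.png

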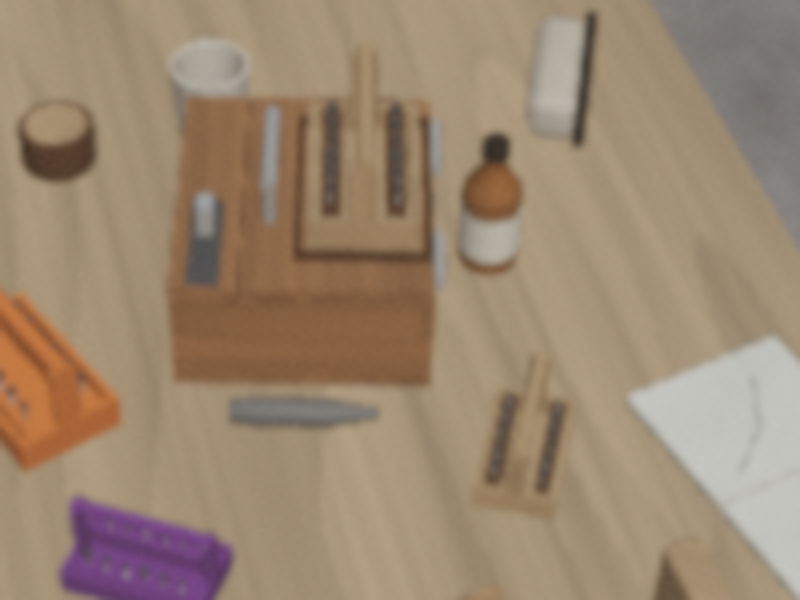

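View pics/t2.png

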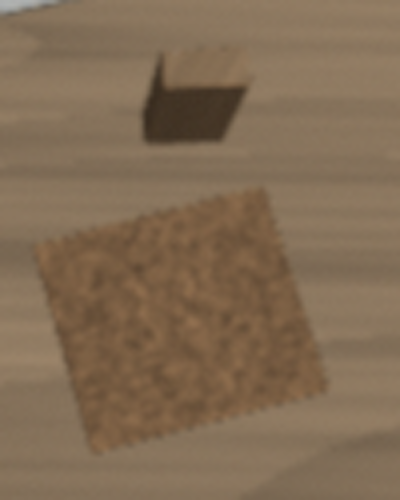

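View pics/s2.png

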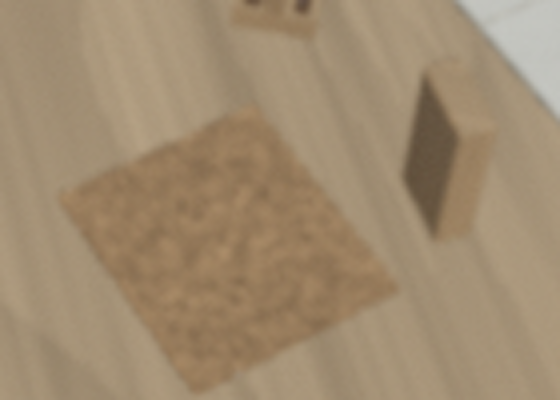

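```bash
cat > fit.py <<'E'
from h import *
from scipy.optimize import least_squares
T=load('top0'); S=load('side0')
def world(p,L):
    L=np.atleast_2d(L); c,s=np.cos(p[2]),np.sin(p[2]); return np.c_[p[0]+c*L[:,0]-s*L[:,1],p[1]+s*L[:,0]+c*L[:,1],L[:,2]]
def fit(obs,p0):
    f=lambda p: np.concatenate([(proj(c,world(p,l))-np.array(uv)).ravel() for c,l,uv in obs])
    r=least_squares(f,p0,loss='soft_l1'); print(r.x,np.round(r.fun.reshape(-1,2),1).tolist()); return r.x
t1=lambda u,v:[120+u/4,125+v/4]; s1=lambda u,v:[220+u/4,80+v/4]
t2=lambda u,v:[330+u/4,125+v/4]; s2=lambda u,v:[280+u/4,200+v/4]
h=.108
if __name__=='__main__':
    p0=[.45,.3,-.25]
    co=[(T,[-.105,.12,h],t1(178,375)),(T,[-.105,-.12,h],t1(522,480)),(T,[.105,-.12,h],t1(586,190)),(T,[.105,.12,h],t1(278,105)),
     (S,[-.105,-.12,h],s1(170,292)),(S,[.105,-.12,h],s1(434,295)),(S,[.105,.12,h],s1(430,98)),(S,[-.105,.12,h],s1(188,98)),(S,[-.105,-.12,0],s1(176,381)),(S,[.105,-.12,0],s1(430,382))]
    ch=fit(co,p0); cht=fit(co[:4],p0); chs=fit(co[4:],p0)
    w=.085;l=.095
    m=[(T,[w,l,.006],t2(35,243)),(T,[w,-l,.006],t2(265,187)),(T,[-w,-l,.006],t2(328,390)),(T,[-w,l,.006],t2(98,453)),
       (S,[w,l,.006],s2(250,107)),(S,[w,-l,.006],s2(397,290)),(S,[-w,-l,.006],s2(197,392)),(S,[-w,l,.006],s2(62,197))]
    m0=[.45,-.2,.25]
    ma=fit(m,m0);fit(m[:4],m0);fit(m[4:],m0)
    np.save('ch.npy',ch);np.save('ma.npy',ma)
    for n,l in [('tray handle',[.047,0,.108+.085]),('pull',[-.028,0,.1495]),('tab',[-.078,-.055,.1255])]:
        P=world(ch,l)[0]; print(n,P,(proj(T,P)-[120,125])*4,(proj(S,P)-[220,80])*4)
    im=cv2.imread('pics/top0.png')
    # tall things
    print('slab top',atz(T,t2(205,68),.13),'bottle',atz(T,t1(398,58),.13), atz(S,s1(490,262),0),'jar',atz(T,t1(98,333),.085),'smalltray',atz(T,[302,168],0.03))
    print('slab side top corners',[atz(S,s2(*a),.13)[:2] for a in [(428,65),(462,65),(493,128),(458,132)]], 'top', [atz(T,t2(*a),.13)[:2] for a in [(160,48),(250,48),(240,87),(163,85)]])
E
python3 fit.py
```

```text
[ 0.55036205  0.28231145 -0.25378759] [[-0.1, 0.2], [-4.9, -3.4], [1.4, -0.7], [0.1, -0.2], [-1.0, -0.5], [0.7, -0.6], [-0.3, 0.3], [-1.2, -0.3], [-0.8, 1.3], [0.2, 1.7]]
[ 0.54841072  0.28185126 -0.25415651] [[-0.0, 0.9], [-4.7, -2.7], [1.5, -0.0], [0.2, 0.4]]
[ 0.55221064  0.28349263 -0.25810569] [[-0.6, -0.9], [1.0, -0.8], [0.2, 0.1], [-0.5, -0.7], [-0.4, 0.9], [0.5, 1.5]]
[ 0.5540281  -0.18435371  0.27760689] [[-0.0, 0.4], [0.4, -0.6], [1.4, -0.2], [-0.6, 0.1], [0.7, -0.9], [0.9, -0.5], [-0.7, 0.8], [-1.8, -0.4]]
[ 0.55390736 -0.18348371  0.27264337] [[-0.2, 0.3], [0.3, -0.5], [1.0, 0.0], [-1.1, 0.1]]
[ 0.55406979 -0.18515313  0.28105921] [[0.7, -0.8], [1.1, -0.4], [-0.4, 1.1], [-1.8, -0.0]]
tray handle [0.59585657 0.27051107 0.193     ] [[378.70488531 183.64403761]] [[363.54873799 108.21668343]]
pull [0.52325894 0.28934147 0.1495    ] [[359.23525169 303.79308964]] [[268.82994914 149.98866555]]
tab [0.46105156 0.24865681 0.1255    ] [[420.27233941 400.39296509]] [[204.15057041 217.57880541]]
slab top [ 0.70985858 -0.18667391  0.13      ] bottle [0.71057375 0.28107824 0.13      ] [0.71394441 0.27388078 0.        ] jar [0.51374438 0.4947929  0.085     ] smalltray [0.65990027 0.04540207 0.03      ]
slab side top corners [array([ 0.69918546, -0.15865949]), array([ 0.72201355, -0.16433977]), array([ 0.72276489, -0.22064479]), array([ 0.69861631, -0.21802909])] top [array([ 0.72479103, -0.15436539]), array([ 0.7258122 , -0.21964633]), array([ 0.69566971, -0.21160589]), array([ 0.69634088, -0.15611577])]
```

The trays are: wooden on the chest lid (217,179 top), a small wooden one on the bench (301,166), orange (240,286) and purple (314,266). The large wooden one on the lid is meant, because it is non-coloured and bigger than the bench one. The enlarged crop confirms it sits between the lid rails, and its handle matches the chest-fit prediction.

```bash
cat > go.py <<'E'
from h import *
from fit import world
import sys
ch=np.load('ch.npy'); ma=np.load('ma.npy')
def need(P,yaw=ch[2],Rt=None):
    o=ctrl.get_obs(); r=rot(o['eef_rot']); p=np.array(o['eef_pos'])
    # target: tool z down, tool y along chest x
    y=np.array([np.cos(yaw),np.sin(yaw),0]); z=np.array([0,0,-1.]); x=np.cross(y,z)
    Rt=R.from_matrix(np.c_[x,y,z])
    print('t',o['time_s'],'pos',p.round(4),'open',round(o['opening'],3),'F',o['wrist_force'].round(1))
    print('turn (tool)',(r.inv()*Rt).as_rotvec().round(4)); d=np.array(P)-p
    print('shift in present tool',r.inv().apply(d).round(4),'after turn',Rt.inv().apply(d).round(4),'world',d.round(4))
E
python3 - <<'E'
from go import *
P=world(ch,[.047,0,.27])[0]; need(P)
E
```

```text
t 0.15 pos [0.259  0.5129 0.2306] open 0.996 F [0.2 0.5 0.6]
turn (tool) [-1.3000e-03  7.0000e-04  1.3568e+00]
shift in present tool [-0.41   -0.0645 -0.0394] after turn [-0.15    0.3869 -0.0394] world [ 0.3369 -0.2424  0.0394]
```

Call:
{"fn": "apply_moves", "kwargs": {"plan": [{"translation": [0, 0, -0.005], "angular": [0, 0, 0.1696], "hand": 0.085}, {"translation": [0, 0, -0.005], "angular": [0, 0, 0.1696], "hand": 0.085}, {"translation": [0, 0, -0.005], "angular": [0, 0, 0.1696], "hand": 0.085}, {"translation": [0, 0, -0.005], "angular": [0, 0, 0.1696], "hand": 0.085}, {"translation": [0, 0, -0.005], "angular": [0, 0, 0.1696], "hand": 0.085}, {"translation": [0, 0, -0.005], "angular": [0, 0, 0.1696], "hand": 0.085}, {"translation": [0, 0, -0.005], "angular": [0, 0, 0.1696], "hand": 0.085}, {"translation": [0, 0, -0.005], "angular": [0, 0, 0.1696], "hand": 0.085}]}}

```text
time_s: 1.15
eef_pos: [0.2591, 0.513, 0.271]
eef_rot: [0.0, 0.793, 0.61, -0.0]
wrist_force: [0.4, -0.6, 1.3]
opening: 0.994
```

Call:
{"fn": "apply_moves", "kwargs": {"plan": [{"translation": [-0.015, 0.0387, 0], "angular": [0, 0, 0], "hand": 0.085}, {"translation": [-0.015, 0.0387, 0], "angular": [0, 0, 0], "hand": 0.085}, {"translation": [-0.015, 0.0387, 0], "angular": [0, 0, 0], "hand": 0.085}, {"translation": [-0.015, 0.0387, 0], "angular": [0, 0, 0], "hand": 0.085}, {"translation": [-0.015, 0.0387, 0], "angular": [0, 0, 0], "hand": 0.085}, {"translation": [-0.015, 0.0387, 0], "angular": [0, 0, 0], "hand": 0.085}, {"translation": [-0.015, 0.0387, 0], "angular": [0, 0, 0], "hand": 0.085}, {"translation": [-0.015, 0.0387, 0], "angular": [0, 0, 0], "hand": 0.085}, {"translation": [-0.015, 0.0387, 0], "angular": [0, 0, 0], "hand": 0.085}, {"translation": [-0.015, 0.0387, 0], "angular": [0, 0, 0], "hand": 0.085}]}}

```text
time_s: 2.4
eef_pos: [0.5971, 0.2699, 0.2708]
eef_rot: [-0.0, 0.791, 0.612, -0.0]
wrist_force: [0.9, 0.6, 0.3]
opening: 0.995
```

```bash
python3 - <<'E'
from go import *
need(world(ch,[.047,0,.174])[0]); W=snap('wrist','w1'); snap('top','t10')
for n,l in [('handle',[.047,0,.193]),('h+',[.047,.06,.193]),('h-',[.047,-.06,.193])]: print(n,proj(W,world(ch,l)))
E
```

```text
t 2.4 pos [0.5971 0.2699 0.2708] open 0.995 F [0.9 0.6 0.3]
turn (tool) [-0.0007  0.0003 -0.0001]
shift in present tool [ 0.0003 -0.0012  0.0968] after turn [ 0.0002 -0.0013  0.0968] world [-0.0012  0.0006 -0.0968]
handle [[317.98971926 210.15957754]]
h+ [[318.1566035  116.43909506]]
h- [[317.84346729 290.62843089]]
```

View pics/w1.png

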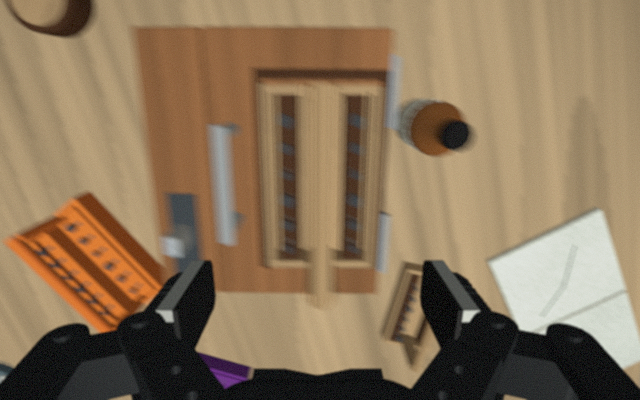

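Handle bar in wrist view runs at col ~322, between the fingers and parallel to them; aligned. Descending.

Call:
{"fn": "apply_moves", "kwargs": {"plan": [{"translation": [0, -0.0002, 0.024], "angular": [0, 0, 0], "hand": 0.085}, {"translation": [0, 0, 0.024], "angular": [0, 0, 0], "hand": 0.085}, {"translation": [0, 0, 0.024], "angular": [0, 0, 0], "hand": 0.085}, {"translation": [0, 0, 0.024], "angular": [0, 0, 0], "hand": 0.085}, {"translation": [0, 0, 0], "angular": [0, 0, 0], "hand": 0.05}, {"translation": [0, 0, 0], "angular": [0, 0, 0], "hand": 0.03}, {"translation": [0, 0, 0], "angular": [0, 0, 0], "hand": 0.015}, {"translation": [0, 0, 0], "angular": [0, 0, 0], "hand": 0.0}, {"translation": [0, 0, 0], "angular": [0, 0, 0], "hand": 0.0}, {"translation": [0, 0, 0], "angular": [0, 0, 0], "hand": 0.0}]}}

```text
time_s: 3.75
eef_pos: [0.5961, 0.2712, 0.1765]
eef_rot: [0.0, 0.791, 0.612, 0.0]
wrist_force: [-3.3, 1.3, 6.0]
opening: 0.137
```

```bash
python3 - <<'E'
from go import *
need(world(ch,[.047,0,.174])[0]); W=snap('wrist','w2'); snap('side','s11');crop('side0' and 's11',220,60,420,210,4,'s11c')
E
```

```text
t 3.75 pos [0.5961 0.2712 0.1765] open 0.137 F [-3.3  1.3  6. ]
turn (tool) [ 0.0007 -0.0007  0.0001]
shift in present tool [-0.0008 -0.0001  0.0025] after turn [-0.0008 -0.0001  0.0025] world [-0.0003 -0.0007 -0.0025]
```

View pics/w2.png

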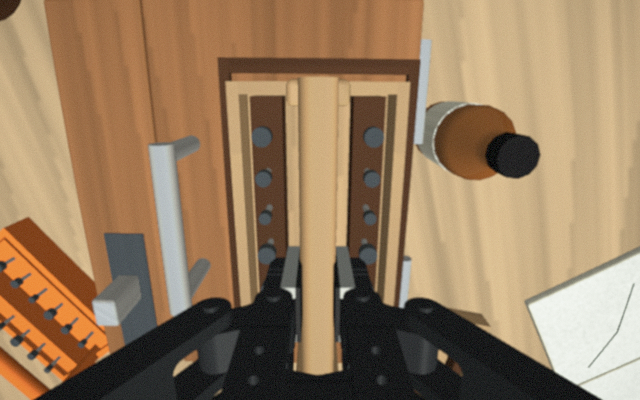

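View pics/s11c.png

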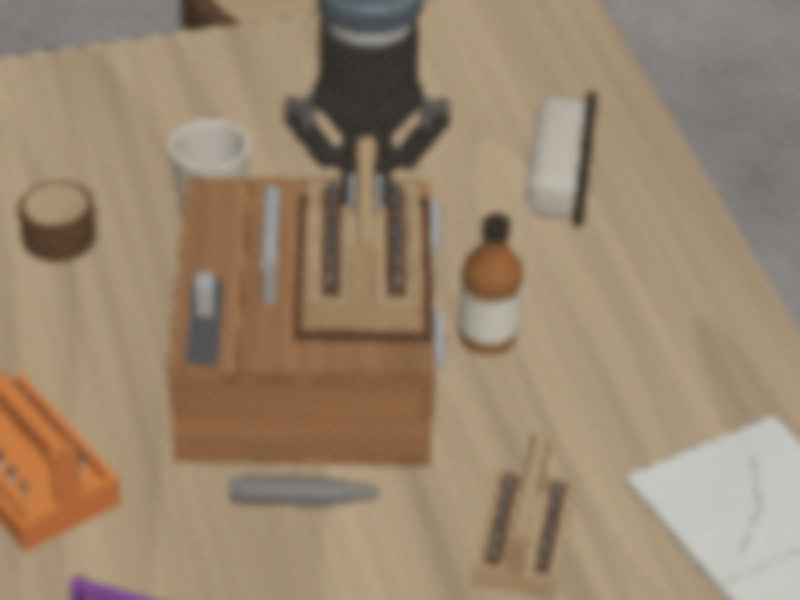

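Call:
{"fn": "apply_moves", "kwargs": {"plan": [{"translation": [0, 0, -0.004], "angular": [0, 0, 0], "hand": 0}, {"translation": [0, 0, -0.008], "angular": [0, 0, 0], "hand": 0}, {"translation": [0, 0, -0.012], "angular": [0, 0, 0], "hand": 0}, {"translation": [0, 0, -0.015], "angular": [0, 0, 0], "hand": 0}, {"translation": [0, 0, -0.015], "angular": [0, 0, 0], "hand": 0}, {"translation": [0, 0, -0.015], "angular": [0, 0, 0], "hand": 0}, {"translation": [0, 0, -0.01], "angular": [0, 0, 0], "hand": 0}, {"translation": [0, 0, 0], "angular": [0, 0, 0], "hand": 0}]}}

```text
time_s: 4.85
eef_pos: [0.5966, 0.2711, 0.2556]
eef_rot: [0.0, 0.791, 0.612, 0.001]
wrist_force: [-0.5, -0.3, -4.1]
opening: 0.142
```

```bash
python3 - <<'E'
from go import *
# bar grasp: tray follows tcp; target tcp above mat at same height
o=ctrl.get_obs(); need([ma[0],ma[1],o['eef_pos'][2]]); W=snap('wrist','w3'); snap('side','s12');crop('s12',220,0,420,150,4,'s12c')
E
```

```text
t 4.85 pos [0.5966 0.2711 0.2556] open 0.142 F [-0.5 -0.3 -4.1]
turn (tool) [ 0.0019 -0.001  -0.    ]
shift in present tool [-4.515e-01  7.320e-02 -3.000e-04] after turn [-0.4515  0.0732  0.    ] world [-0.0425 -0.4554  0.    ]
```

View pics/w3.png

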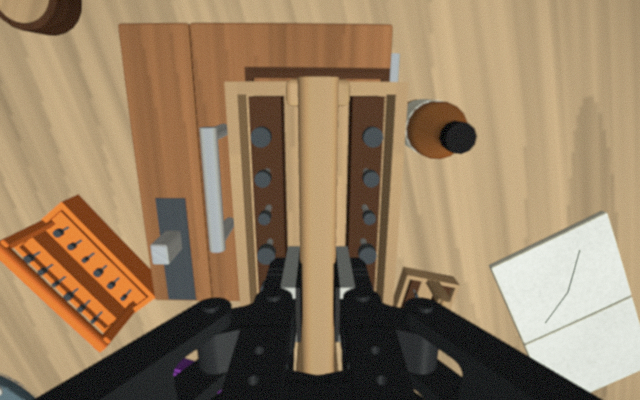

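View pics/s12c.png

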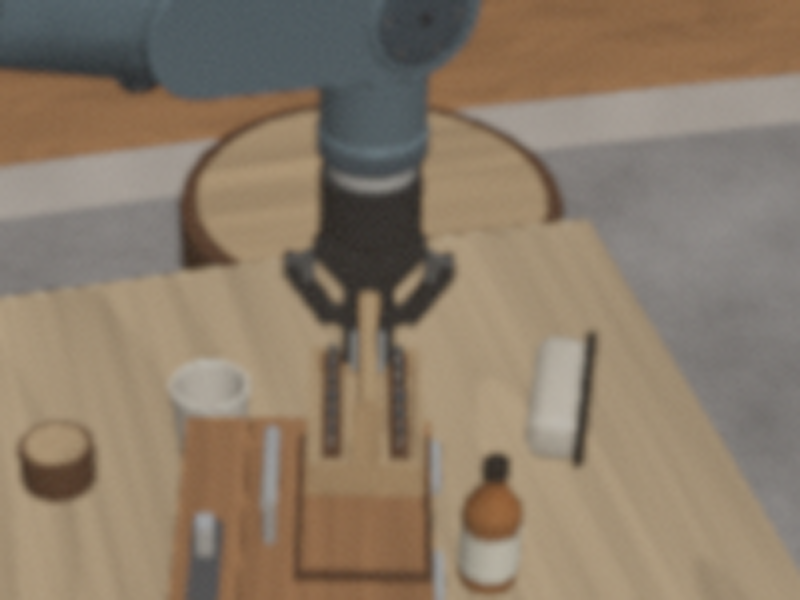

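Call:
{"fn": "apply_moves", "kwargs": {"plan": [{"translation": [-0.015, 0.0024, 0], "angular": [0, 0, 0], "hand": 0}, {"translation": [-0.03, 0.0049, 0], "angular": [0, 0, 0], "hand": 0}, {"translation": [-0.04, 0.0065, 0], "angular": [0, 0, 0], "hand": 0}, {"translation": [-0.04, 0.0065, 0], "angular": [0, 0, 0], "hand": 0}, {"translation": [-0.04, 0.0065, 0], "angular": [0, 0, 0], "hand": 0}, {"translation": [-0.04, 0.0065, 0], "angular": [0, 0, 0], "hand": 0}, {"translation": [-0.04, 0.0065, 0], "angular": [0, 0, 0], "hand": 0}, {"translation": [-0.04, 0.0065, 0], "angular": [0, 0, 0], "hand": 0}, {"translation": [-0.04, 0.0065, 0], "angular": [0, 0, 0], "hand": 0}, {"translation": [-0.04, 0.0065, 0], "angular": [0, 0, 0], "hand": 0}]}}

```text
time_s: 6.2
eef_pos: [0.5607, -0.0993, 0.2538]
eef_rot: [-0.0, 0.791, 0.612, -0.0]
wrist_force: [0.9, 0.6, -4.4]
opening: 0.142
```

Call:
{"fn": "apply_moves", "kwargs": {"plan": [{"translation": [-0.04, 0.0065, 0], "angular": [0, 0, 0], "hand": 0}, {"translation": [-0.03, 0.005, 0], "angular": [0, 0, 0], "hand": 0}, {"translation": [-0.015, 0.0025, 0], "angular": [0, 0, 0], "hand": 0}, {"translation": [-0.0015, 0, 0], "angular": [0, 0, 0], "hand": 0}, {"translation": [0, 0, 0], "angular": [0, 0, 0], "hand": 0}]}}

```text
time_s: 6.82
eef_pos: [0.5535, -0.1836, 0.2541]
eef_rot: [-0.0, 0.791, 0.612, 0.0]
wrist_force: [0.5, 0.4, -4.2]
opening: 0.139
```

```bash
python3 - <<'E'
from go import *
o=ctrl.get_obs(); need([ma[0],ma[1],.1765-.102]); W=snap('wrist','w4'); snap('side','s13');crop('s13',230,130,430,280,4,'s13c');c=snap('top','t13');crop('t13',290,120,490,270,4,'t13c')
E
```

```text
t 6.825 pos [ 0.5535 -0.1836  0.2541] open 0.139 F [ 0.5  0.4 -4.2]
turn (tool) [-0.0004 -0.0006  0.0005]
shift in present tool [-0.0007  0.0008  0.1796] after turn [-0.0006  0.0007  0.1796] world [ 0.0005 -0.0007 -0.1796]
```

View pics/s13c.png

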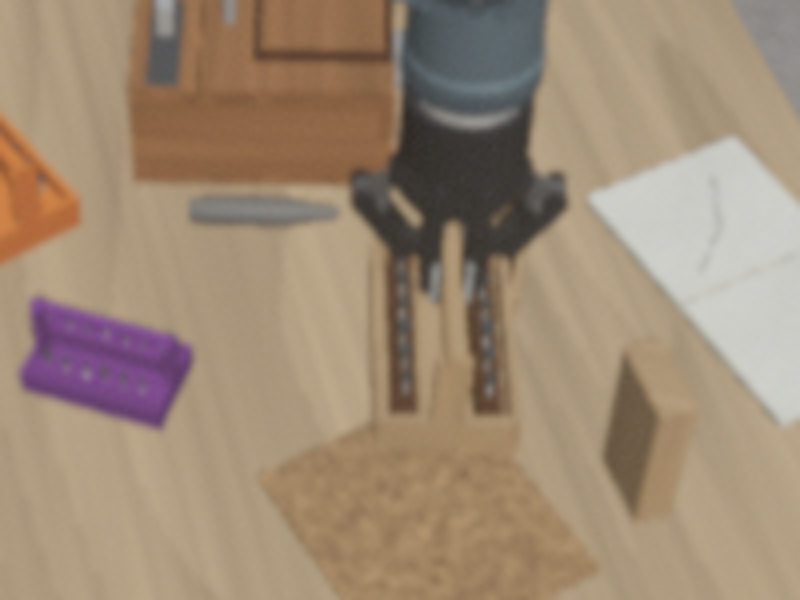

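View pics/w4.png

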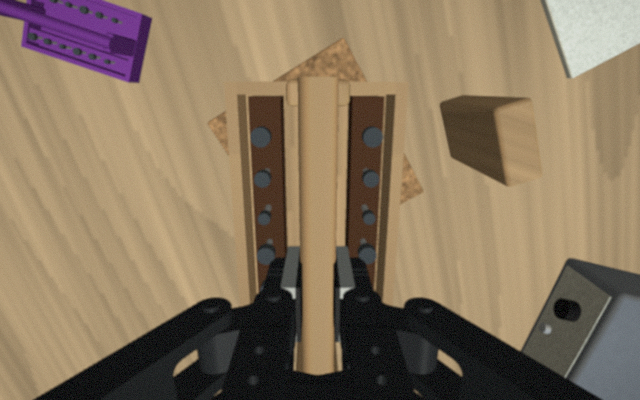

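Call:
{"fn": "apply_moves", "kwargs": {"plan": [{"translation": [-0.0006, 0.0007, 0.015], "angular": [0, 0, 0], "hand": 0}, {"translation": [0, 0, 0.03], "angular": [0, 0, 0], "hand": 0}, {"translation": [0, 0, 0.035], "angular": [0, 0, 0], "hand": 0}, {"translation": [0, 0, 0.035], "angular": [0, 0, 0], "hand": 0}, {"translation": [0, 0, 0.03], "angular": [0, 0, 0], "hand": 0}, {"translation": [0, 0, 0.015], "angular": [0, 0, 0], "hand": 0}, {"translation": [0, 0, 0.008], "angular": [0, 0, 0], "hand": 0}, {"translation": [0, 0, 0.005], "angular": [0, 0, 0], "hand": 0}, {"translation": [0, 0, 0], "angular": [0, 0, 0], "hand": 0}]}}

```text
time_s: 8.1
eef_pos: [0.5545, -0.1855, 0.0819]
eef_rot: [0.0, 0.791, 0.612, 0.0]
wrist_force: [-0.1, 0.9, -4.1]
opening: 0.137
```

Call:
{"fn": "apply_moves", "kwargs": {"plan": [{"translation": [0, 0, 0.003], "angular": [0, 0, 0], "hand": 0}, {"translation": [0, 0, 0.003], "angular": [0, 0, 0], "hand": 0}, {"translation": [0, 0, 0.0015], "angular": [0, 0, 0], "hand": 0}, {"translation": [0, 0, 0], "angular": [0, 0, 0], "hand": 0}]}}

```text
time_s: 8.6
eef_pos: [0.5542, -0.1854, 0.0751]
eef_rot: [0.0, 0.791, 0.612, -0.0]
wrist_force: [-5.6, 1.6, 6.5]
opening: 0.14
```

Contact (force up 10 N from carrying value): seated. Release.

Call:
{"fn": "apply_moves", "kwargs": {"plan": [{"translation": [0, 0, 0], "angular": [0, 0, 0], "hand": 0.03}, {"translation": [0, 0, 0], "angular": [0, 0, 0], "hand": 0.05}, {"translation": [0, 0, 0], "angular": [0, 0, 0], "hand": 0.06}, {"translation": [0, 0, 0], "angular": [0, 0, 0], "hand": 0.06}, {"translation": [0, 0, -0.02], "angular": [0, 0, 0], "hand": 0.06}, {"translation": [0, 0, -0.04], "angular": [0, 0, 0], "hand": 0.06}, {"translation": [0, 0, -0.06], "angular": [0, 0, 0], "hand": 0.06}, {"translation": [0, 0, -0.06], "angular": [0, 0, 0], "hand": 0.06}]}}

```text
time_s: 9.6
eef_pos: [0.554, -0.1852, 0.257]
eef_rot: [0.0, 0.791, 0.612, 0.0]
wrist_force: [1.1, -1.3, -0.4]
opening: 0.706
```

```bash
python3 - <<'E'
from go import *
o=ctrl.get_obs(); need(world(ch,[-.028,0,o['eef_pos'][2]])[0]); W=snap('wrist','w5'); 
m=[ma[0],ma[1],.006]
for w in [[ma[0],ma[1],.006+.091]]: print(proj(W,w))
snap('side','s14');crop('s14',230,130,430,280,4,'s14c')
E
```

```text
t 9.6 pos [ 0.554  -0.1852  0.257 ] open 0.706 F [ 1.1 -1.3 -0.4]
turn (tool) [0.001  0.0003 0.    ]
shift in present tool [ 4.516e-01 -1.489e-01 -3.000e-04] after turn [ 0.4516 -0.1489  0.    ] world [-0.0307  0.4745  0.    ]
[[318.91526564 178.97571287]]
```

View pics/s14c.png

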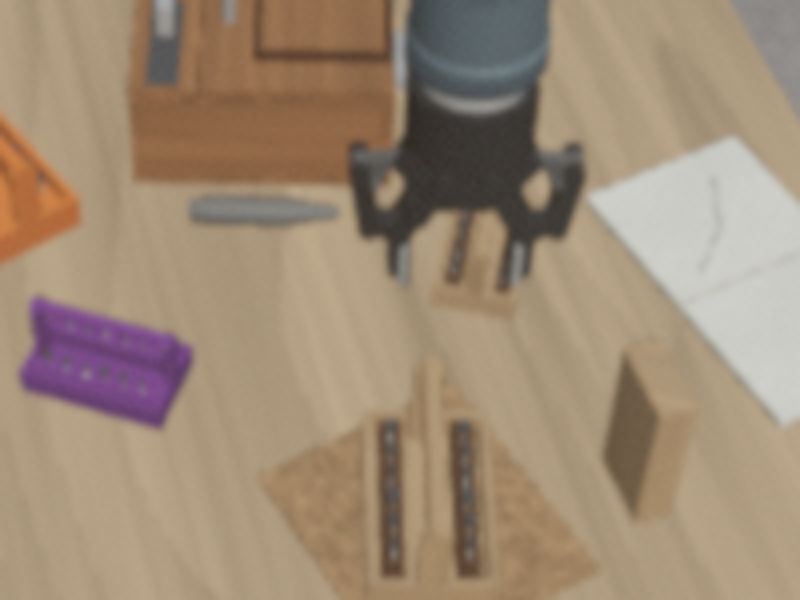

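View pics/w5.png

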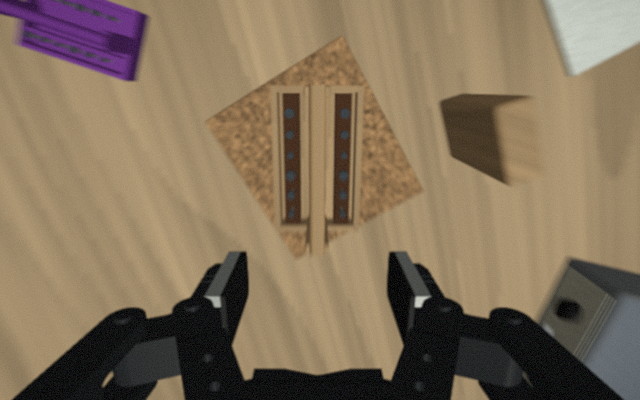

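Tray is upright, centred on the mat, released. Now to above the pull.

Call:
{"fn": "apply_moves", "kwargs": {"plan": [{"translation": [0.045, -0.0149, 0], "angular": [0, 0, 0], "hand": 0.05}, {"translation": [0.045, -0.0149, 0], "angular": [0, 0, 0], "hand": 0.05}, {"translation": [0.045, -0.0149, 0], "angular": [0, 0, 0], "hand": 0.05}, {"translation": [0.045, -0.0149, 0], "angular": [0, 0, 0], "hand": 0.05}, {"translation": [0.045, -0.0149, 0], "angular": [0, 0, 0], "hand": 0.05}, {"translation": [0.045, -0.0149, 0], "angular": [0, 0, 0], "hand": 0.05}, {"translation": [0.045, -0.0149, 0], "angular": [0, 0, 0], "hand": 0.05}, {"translation": [0.045, -0.0149, 0], "angular": [0, 0, 0], "hand": 0.05}, {"translation": [0.045, -0.0149, 0], "angular": [0, 0, 0], "hand": 0.05}, {"translation": [0.046, -0.0148, 0], "angular": [0, 0, 0], "hand": 0.05}]}}

```text
time_s: 10.95
eef_pos: [0.523, 0.2902, 0.2549]
eef_rot: [0.0, 0.791, 0.612, 0.001]
wrist_force: [-0.2, -0.5, 0.7]
opening: 0.58
```

Call:
{"fn": "apply_moves", "kwargs": {"plan": [{"translation": [0, 0, 0.03], "angular": [0, 0, 0], "hand": 0.05}, {"translation": [0, 0, 0.02], "angular": [0, 0, 0], "hand": 0.05}, {"translation": [0, 0, 0], "angular": [0, 0, 0], "hand": 0.05}]}}

```text
time_s: 11.32
eef_pos: [0.522, 0.2885, 0.2027]
eef_rot: [-0.001, 0.791, 0.612, -0.001]
wrist_force: [-0.5, -0.1, -0.6]
opening: 0.588
```

```bash
python3 - <<'E'
from go import *
need(world(ch,[-.028,0,.1305])[0]); W=snap('wrist','w6')
for n,l in [('pull',[-.028,0,.1555]),('p+',[-.028,.046,.1555]),('p-',[-.028,-.046,.1555]),('tabtop',[-.078,-.055,.1415]),('fl',[-.105,.12,.108])]: print(n,proj(W,world(ch,l)))
E
```

```text
t 11.325 pos [0.522  0.2885 0.2027] open 0.588 F [-0.5 -0.1 -0.6]
turn (tool) [-0.0027  0.0017  0.0004]
shift in present tool [0.0012 0.0012 0.0722] after turn [0.0011 0.001  0.0722] world [ 0.0013  0.0008 -0.0722]
pull [[322.16168567 226.08800971]]
p+ [[322.63916508 145.6696552 ]]
p- [[321.72904173 296.23098052]]
tabtop [[245.40855678 295.91849921]]
fl [[196.02065155  12.82291697]]
```

View pics/w6.png

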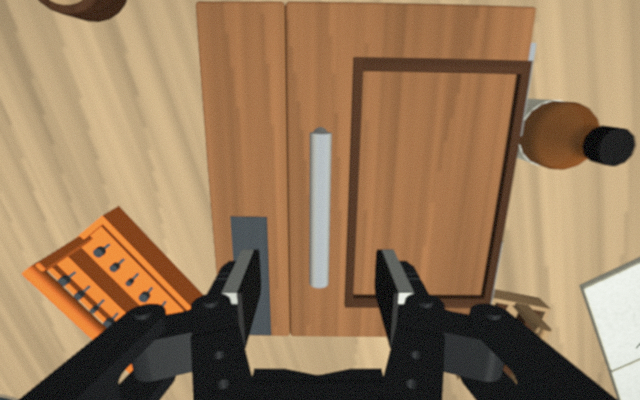

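Call:
{"fn": "apply_moves", "kwargs": {"plan": [{"translation": [0.004, 0.0005, 0.022], "angular": [0, 0, 0], "hand": 0.05}, {"translation": [0, 0, 0.025], "angular": [0, 0, 0], "hand": 0.05}, {"translation": [0, 0, 0.015], "angular": [0, 0, 0], "hand": 0.05}, {"translation": [0, 0, 0.01], "angular": [0, 0, 0], "hand": 0.05}, {"translation": [0, 0, 0], "angular": [0, 0, 0], "hand": 0.03}, {"translation": [0, 0, 0], "angular": [0, 0, 0], "hand": 0.0}, {"translation": [0, 0, 0], "angular": [0, 0, 0], "hand": 0.0}, {"translation": [0, 0, 0], "angular": [0, 0, 0], "hand": 0.0}, {"translation": [0, 0, 0], "angular": [0, 0, 0], "hand": 0.0}]}}

```text
time_s: 12.5
eef_pos: [0.5239, 0.2929, 0.1329]
eef_rot: [-0.001, 0.791, 0.612, -0.0]
wrist_force: [-5.6, 0.4, 4.4]
opening: 0.117
```

```bash
python3 - <<'E'
from go import *
need(world(ch,[-.028,0,.1305])[0]); W=snap('wrist','w7')
for n,l in [('p+',[-.028,.046,.1555]),('p-',[-.028,-.046,.1555]),('tabtop',[-.078,-.055,.1415])]: print(n,proj(W,world(ch,l)))
E
```

```text
t 12.5 pos [0.5239 0.2929 0.1329] open 0.117 F [-5.6  0.4  4.4]
turn (tool) [-0.0014 -0.0003  0.0001]
shift in present tool [-0.0037  0.0002  0.0024] after turn [-0.0037  0.0002  0.0024] world [-0.0007 -0.0036 -0.0024]
p+ [[322.68445763 189.76070324]]
p- [[321.39367293 395.50901097]]
tabtop [[216.3271289 385.4632848]]
```

View pics/w7.png

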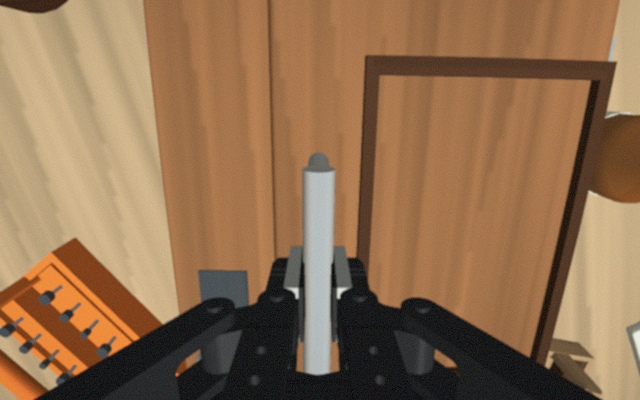

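Call:
{"fn": "apply_moves", "kwargs": {"plan": [{"translation": [0, 0, -0.0015], "angular": [0, 0, 0], "hand": 0}, {"translation": [0, 0, -0.0015], "angular": [0, 0, 0], "hand": 0}, {"translation": [0, 0, -0.001], "angular": [0, 0, 0], "hand": 0}, {"translation": [0, 0, -0.001], "angular": [0, 0, 0], "hand": 0}, {"translation": [0, 0, 0], "angular": [0, 0, 0], "hand": 0}, {"translation": [0, 0, 0], "angular": [0, 0, 0], "hand": 0}]}}

```text
time_s: 13.3
eef_pos: [0.5255, 0.2925, 0.137]
eef_rot: [0.0, 0.791, 0.612, 0.001]
wrist_force: [5.5, 3.2, -5.9]
opening: 0.115
```

Call:
{"fn": "apply_moves", "kwargs": {"plan": [{"translation": [0, 0, -0.001], "angular": [0, 0, 0], "hand": 0}, {"translation": [0, 0, -0.0005], "angular": [0, 0, 0], "hand": 0}, {"translation": [0, 0, 0], "angular": [0, 0, 0], "hand": 0}]}}

```text
time_s: 13.68
eef_pos: [0.5261, 0.2923, 0.1384]
eef_rot: [0.001, 0.791, 0.612, 0.001]
wrist_force: [7.3, 2.9, -6.9]
opening: 0.113
```

Call:
{"fn": "apply_moves", "kwargs": {"plan": [{"translation": [0, 0, -0.001], "angular": [0, 0, 0], "hand": 0}, {"translation": [0, 0, -0.001], "angular": [0, 0, 0], "hand": 0}, {"translation": [0, 0, 0], "angular": [0, 0, 0], "hand": 0}]}}

```text
time_s: 14.05
eef_pos: [0.5268, 0.2921, 0.1401]
eef_rot: [0.001, 0.791, 0.612, 0.002]
wrist_force: [10.1, 3.4, -11.5]
opening: 0.117
```

Call:
{"fn": "apply_moves", "kwargs": {"plan": [{"translation": [0, 0.0015, -0.001], "angular": [0, 0, 0], "hand": 0}, {"translation": [0, 0.0015, -0.001], "angular": [0, 0, 0], "hand": 0}, {"translation": [0, 0, 0], "angular": [0, 0, 0], "hand": 0}]}}

```text
time_s: 14.42
eef_pos: [0.527, 0.292, 0.1404]
eef_rot: [-0.001, 0.791, 0.612, -0.001]
wrist_force: [5.2, 6.3, -14.8]
opening: 0.113
```

Call:
{"fn": "apply_moves", "kwargs": {"plan": [{"translation": [0, 0.001, -0.0015], "angular": [0, 0, 0], "hand": 0}, {"translation": [0, 0.001, -0.0015], "angular": [0, 0, 0], "hand": 0}, {"translation": [0, 0, 0], "angular": [0, 0, 0], "hand": 0}]}}

```text
time_s: 14.8
eef_pos: [0.5271, 0.2919, 0.141]
eef_rot: [-0.002, 0.791, 0.612, -0.002]
wrist_force: [6.8, 9.7, -23.9]
opening: 0.113
```

The pull stopped about 8 mm up with force climbing to 24 N, so the lid is caught. Lower it and go to the catch.

Call:
{"fn": "apply_moves", "kwargs": {"plan": [{"translation": [0, -0.002, 0.0045], "angular": [0, 0, 0], "hand": 0}, {"translation": [0, -0.0015, 0.0045], "angular": [0, 0, 0], "hand": 0}, {"translation": [0, -0.0015, 0.004], "angular": [0, 0, 0], "hand": 0}, {"translation": [0, 0, 0], "angular": [0, 0, 0], "hand": 0}, {"translation": [0, 0, 0], "angular": [0, 0, 0], "hand": 0.03}, {"translation": [0, 0, 0], "angular": [0, 0, 0], "hand": 0.04}, {"translation": [0, 0, 0], "angular": [0, 0, 0], "hand": 0.04}, {"translation": [0, 0, -0.03], "angular": [0, 0, 0], "hand": 0.04}, {"translation": [0, -0.01, -0.04], "angular": [0, 0, 0], "hand": 0.04}]}}

```text
time_s: 15.92
eef_pos: [0.5147, 0.2941, 0.2019]
eef_rot: [-0.0, 0.791, 0.612, -0.001]
wrist_force: [-0.5, 0.7, 1.0]
opening: 0.471
```

Call:
{"fn": "apply_moves", "kwargs": {"plan": [{"translation": [-0.015, -0.02, 0], "angular": [0, 0, 0], "hand": 0.04}, {"translation": [0, -0.02, 0], "angular": [0, 0, 0], "hand": 0.04}, {"translation": [0, 0, 0], "angular": [0, 0, 0], "hand": 0.04}]}}

```text
time_s: 16.3
eef_pos: [0.4711, 0.2909, 0.2018]
eef_rot: [-0.0, 0.791, 0.612, -0.001]
wrist_force: [1.3, 0.4, 0.2]
opening: 0.468
```

```bash
python3 - <<'E'
from go import *
need(world(ch,[-.078,-.055,.116])[0]); W=snap('wrist','w8')
for n,l in [('p+',[-.028,.046,.1555]),('p-',[-.028,-.046,.1555]),('tabtop',[-.078,-.055,.1415]),('fl',[-.105,.12,.108])]: print(n,proj(W,world(ch,l)))
snap('side','s15');crop('s15',220,80,420,230,4,'s15c')
E
```

```text
t 16.3 pos [0.4711 0.2909 0.2018] open 0.468 F [1.3 0.4 0.2]
turn (tool) [-0.001   0.0005  0.001 ]
shift in present tool [-0.0434  0.0009  0.0858] after turn [-0.0434  0.0009  0.0858] world [-0.01   -0.0422 -0.0858]
p+ [[417.84749819 126.50505711]]
p- [[404.78883646 282.0051501 ]]
tabtop [[321.25864227 283.08085595]]
fl [[277.08467869  -7.00557025]]
```

View pics/w8.png

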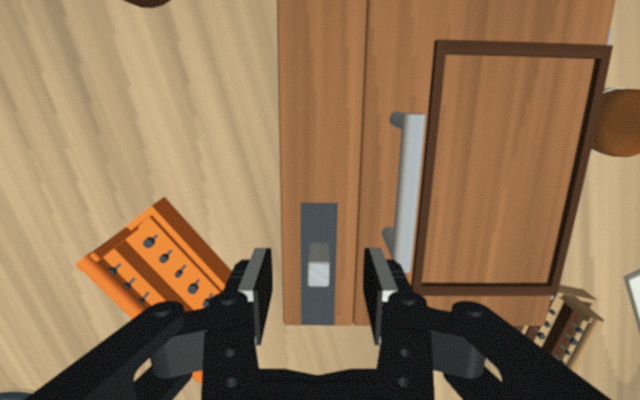

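View pics/s15c.png

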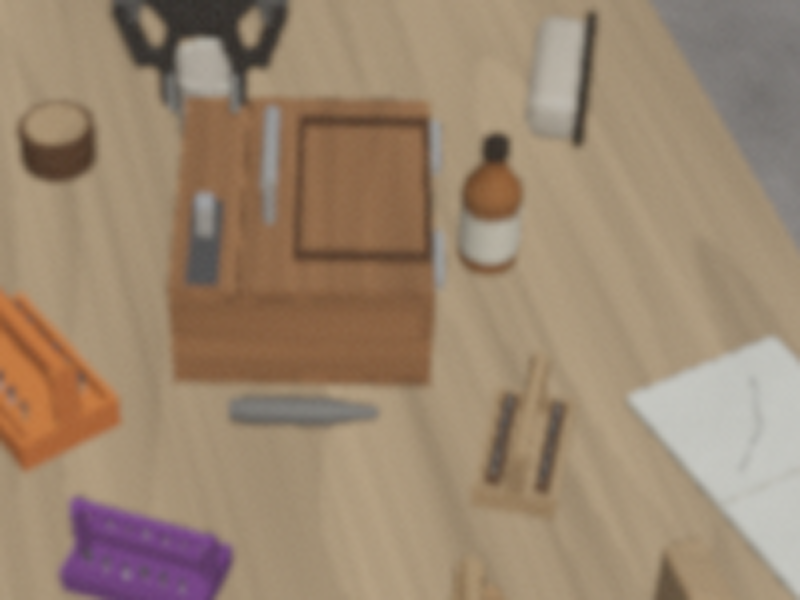

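```bash
python3 - <<'E'
from go import *
from fit import *
for n,l in [('p+',[-.028,.046,.1555]),('p-',[-.028,-.046,.1555]),('tabtop',[-.078,-.055,.1415]),('fl',[-.105,.12,.108])]:
    P=world(ch,l); print(n,(proj(T,P)-[120,125])*4,(proj(S,P)-[220,80])*4)
W=load('w8')
def loc(P): 
    d=P[:2]-ch[:2]; c,s=np.cos(ch[2]),np.sin(ch[2]); return np.round([c*d[0]+s*d[1],-s*d[0]+c*d[1]],4)
print('tab from W',loc(atz(W,[319,273],.1415)),'T',loc(atz(T,t1(409,397),.1415)),'S',loc(atz(S,s1(205,199),.1415)))
E
```

```text
p+ [[293.14473507 284.38169857]] [[270.27309924 108.04704421]]
p- [[421.04992625 319.25931133]] [[267.1323346  181.76583251]]
tabtop [[414.94078848 396.36051329]] [[203.40717865 202.27775255]]
fl [[177.66009669 375.9955752 ]] [[183.36041464  96.75517313]]
tab from W [-0.0795 -0.0477] T [-0.0795 -0.0512] S [-0.0769 -0.0511]
```

Call:
{"fn": "apply_moves", "kwargs": {"plan": [{"translation": [-0.02, 0, 0.0], "angular": [0, 0, 0], "hand": 0.035}, {"translation": [-0.0185, 0.0005, 0.01], "angular": [0, 0, 0], "hand": 0.035}, {"translation": [0, 0, 0.025], "angular": [0, 0, 0], "hand": 0.035}, {"translation": [0, 0, 0.025], "angular": [0, 0, 0], "hand": 0.035}, {"translation": [0, 0, 0.015], "angular": [0, 0, 0], "hand": 0.035}, {"translation": [0, 0, 0.01], "angular": [0, 0, 0], "hand": 0.035}, {"translation": [0, 0, 0], "angular": [0, 0, 0], "hand": 0.035}]}}

```text
time_s: 17.27
eef_pos: [0.4632, 0.2528, 0.1168]
eef_rot: [-0.0, 0.791, 0.612, -0.001]
wrist_force: [0.2, -0.2, 0.1]
opening: 0.411
```

```bash
python3 - <<'E'
from go import *
need(world(ch,[-.078,-.05,.116])[0]); W=snap('wrist','w9')
snap('side','s16');crop('s16',220,80,420,230,4,'s16c')
E
```

```text
t 17.275 pos [0.4632 0.2528 0.1168] open 0.411 F [ 0.2 -0.2  0.1]
turn (tool) [-0.0009  0.0006 -0.0002]
shift in present tool [ 0.0005 -0.001   0.0008] after turn [ 0.0005 -0.001   0.0008] world [-0.0009  0.0007 -0.0008]
```

View pics/w9.png

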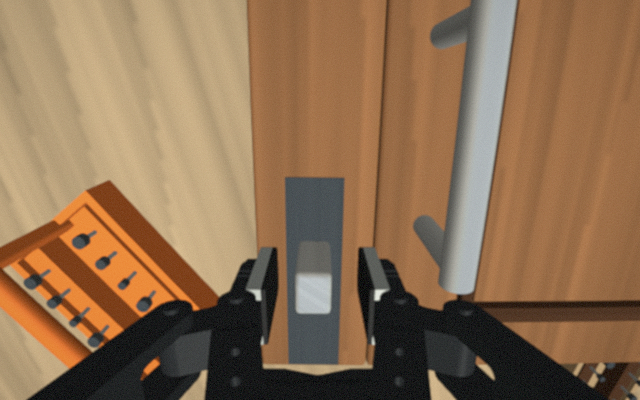

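View pics/s16c.png

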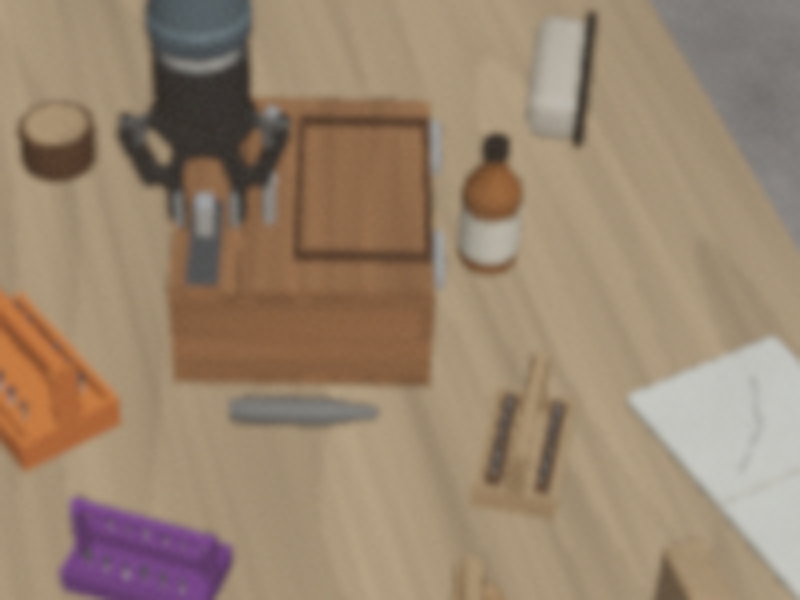

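Tab (313,290 in wrist view) sits between the pads. Close and slide.

Call:
{"fn": "apply_moves", "kwargs": {"plan": [{"translation": [0, -0.0012, 0], "angular": [0, 0, 0], "hand": 0.015}, {"translation": [0, 0, 0], "angular": [0, 0, 0], "hand": 0}, {"translation": [0, 0, 0], "angular": [0, 0, 0], "hand": 0}, {"translation": [0, 0, 0], "angular": [0, 0, 0], "hand": 0}, {"translation": [-0.004, 0, 0], "angular": [0, 0, 0], "hand": 0}, {"translation": [-0.005, 0, 0], "angular": [0, 0, 0], "hand": 0}, {"translation": [-0.005, 0, 0], "angular": [0, 0, 0], "hand": 0}, {"translation": [-0.005, 0, 0], "angular": [0, 0, 0], "hand": 0}, {"translation": [-0.004, 0, 0], "angular": [0, 0, 0], "hand": 0}, {"translation": [0, 0, 0], "angular": [0, 0, 0], "hand": 0}]}}

```text
time_s: 18.62
eef_pos: [0.4558, 0.2319, 0.1183]
eef_rot: [-0.001, 0.791, 0.612, 0.0]
wrist_force: [-5.4, 1.4, 6.3]
opening: 0.145
```

Call:
{"fn": "apply_moves", "kwargs": {"plan": [{"translation": [-0.002, 0, 0], "angular": [0, 0, 0], "hand": 0}, {"translation": [-0.002, 0, 0], "angular": [0, 0, 0], "hand": 0}, {"translation": [0, 0, 0], "angular": [0, 0, 0], "hand": 0}]}}

```text
time_s: 19.0
eef_pos: [0.4551, 0.2292, 0.1183]
eef_rot: [-0.001, 0.791, 0.612, 0.001]
wrist_force: [-3.9, 8.0, 3.9]
opening: 0.151
```

Call:
{"fn": "apply_moves", "kwargs": {"plan": [{"translation": [0, 0, 0], "angular": [0, 0, 0], "hand": 0.03}, {"translation": [0, 0, 0], "angular": [0, 0, 0], "hand": 0.04}, {"translation": [0, 0, 0], "angular": [0, 0, 0], "hand": 0.04}, {"translation": [0, 0, -0.02], "angular": [0, 0, 0], "hand": 0.04}, {"translation": [0, 0, -0.035], "angular": [0, 0, 0], "hand": 0.04}, {"translation": [0, 0, -0.03], "angular": [0, 0, 0], "hand": 0.04}, {"translation": [0, 0, 0], "angular": [0, 0, 0], "hand": 0.04}]}}

```text
time_s: 19.88
eef_pos: [0.4573, 0.2275, 0.205]
eef_rot: [0.001, 0.791, 0.612, 0.002]
wrist_force: [-0.0, -0.6, -0.5]
opening: 0.471
```

```bash
python3 - <<'E'
from go import *
need([.5240,.2929,.1315]); W=snap('wrist','w10')
E
```

```text
t 19.875 pos [0.4573 0.2275 0.205 ] open 0.471 F [-0.  -0.6 -0.5]
turn (tool) [ 0.0049 -0.0025 -0.0001]
shift in present tool [0.0799 0.0478 0.0739] after turn [0.08   0.0482 0.0735] world [ 0.0667  0.0654 -0.0735]
```

View pics/w10.png

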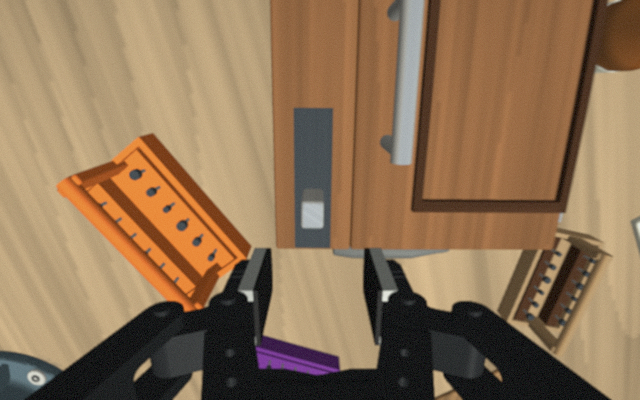

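Catch is slid: tab now at the −y end of its plate. Back to the pull.

Call:
{"fn": "apply_moves", "kwargs": {"plan": [{"translation": [0.025, 0.015, 0], "angular": [0, 0, 0], "hand": 0.045}, {"translation": [0.03, 0.018, 0], "angular": [0, 0, 0], "hand": 0.045}, {"translation": [0.025, 0.015, 0], "angular": [0, 0, 0], "hand": 0.045}, {"translation": [0, 0, 0], "angular": [0, 0, 0], "hand": 0.045}, {"translation": [0, 0, 0.03], "angular": [0, 0, 0], "hand": 0.045}, {"translation": [0, 0, 0.025], "angular": [0, 0, 0], "hand": 0.045}, {"translation": [0, 0, 0.0175], "angular": [0, 0, 0], "hand": 0.045}, {"translation": [0, 0, 0], "angular": [0, 0, 0], "hand": 0.045}]}}

```text
time_s: 20.92
eef_pos: [0.5204, 0.2918, 0.1278]
eef_rot: [-0.001, 0.791, 0.612, -0.002]
wrist_force: [0.1, 0.1, -0.2]
opening: 0.525
```

```bash
python3 - <<'E'
from go import *
need([.5240,.2929,.1315]); W=snap('wrist','w11')
E
```

```text
t 20.925 pos [0.5204 0.2918 0.1278] open 0.525 F [ 0.1  0.1 -0.2]
turn (tool) [-0.0034  0.0023 -0.0003]
shift in present tool [ 0.002   0.0032 -0.0037] after turn [ 0.002   0.0032 -0.0037] world [0.0036 0.0011 0.0037]
```

View pics/w11.png

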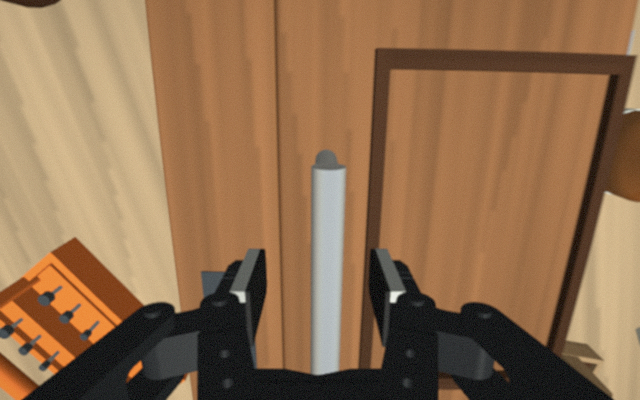

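The pull (col 328) lies between the open fingers, about 3 mm off centre. I'll correct that and grip.

Call:
{"fn": "apply_moves", "kwargs": {"plan": [{"translation": [0.001, 0.003, -0.003], "angular": [0, 0, 0], "hand": 0.045}, {"translation": [0, 0, 0], "angular": [0, 0, 0], "hand": 0.02}, {"translation": [0, 0, 0], "angular": [0, 0, 0], "hand": 0}, {"translation": [0, 0, 0], "angular": [0, 0, 0], "hand": 0}, {"translation": [0, 0, 0], "angular": [0, 0, 0], "hand": 0}, {"translation": [0, 0, 0], "angular": [0, 0, 0], "hand": 0}]}}

```text
time_s: 21.72
eef_pos: [0.5241, 0.2935, 0.1339]
eef_rot: [-0.001, 0.791, 0.612, -0.0]
wrist_force: [-6.1, 1.1, 7.6]
opening: 0.114
```

Call:
{"fn": "apply_moves", "kwargs": {"plan": [{"translation": [0, 0.001, -0.003], "angular": [0, 0, 0], "hand": 0}, {"translation": [0, 0.0015, -0.004], "angular": [0, 0, 0], "hand": 0}, {"translation": [0, 0.002, -0.004], "angular": [0, 0, 0], "hand": 0}, {"translation": [0, 0, 0], "angular": [0, 0, 0], "hand": 0}]}}

```text
time_s: 22.22
eef_pos: [0.5278, 0.2924, 0.143]
eef_rot: [-0.002, 0.791, 0.612, -0.001]
wrist_force: [-3.7, 4.6, -2.8]
opening: 0.114
```

It has passed the old stop with little force, so the lid is free. Follow the arc.

Call:
{"fn": "apply_moves", "kwargs": {"plan": [{"translation": [0, 0.0034, -0.0063], "angular": [0, 0, 0], "hand": 0}, {"translation": [0, 0.0037, -0.0061], "angular": [0, 0, 0], "hand": 0}, {"translation": [0, 0.0041, -0.006], "angular": [0, 0, 0], "hand": 0}, {"translation": [0, 0.0043, -0.0057], "angular": [0, 0, 0], "hand": 0}, {"translation": [0, 0.0046, -0.0055], "angular": [0, 0, 0], "hand": 0}]}}

```text
time_s: 22.85
eef_pos: [0.5456, 0.2876, 0.1727]
eef_rot: [-0.003, 0.791, 0.612, -0.003]
wrist_force: [-10.8, 4.2, 1.5]
opening: 0.115
```

Call:
{"fn": "apply_moves", "kwargs": {"plan": [{"translation": [0, 0.0048, -0.0053], "angular": [0, 0, 0], "hand": 0}, {"translation": [0, 0.0052, -0.0051], "angular": [0, 0, 0], "hand": 0}, {"translation": [0, 0.0053, -0.0047], "angular": [0, 0, 0], "hand": 0}, {"translation": [0, 0, 0], "angular": [0, 0, 0], "hand": 0}]}}

```text
time_s: 23.35
eef_pos: [0.5609, 0.2836, 0.1898]
eef_rot: [-0.002, 0.791, 0.612, -0.002]
wrist_force: [-15.9, -0.1, 13.4]
opening: 0.115
```

```bash
python3 - <<'E'
from go import *
need([.5240,.2929,.1335]); snap('wrist','w12'); snap('side','s17');crop('s17',220,80,420,230,4,'s17c')
E
```

```text
t 23.35 pos [0.5609 0.2836 0.1898] open 0.115 F [-15.9  -0.1  13.4]
turn (tool) [-0.0062  0.0013  0.0008]
shift in present tool [-0.0001 -0.0377  0.0565] after turn [-0.0002 -0.038   0.0563] world [-0.0369  0.0093 -0.0563]
```

View pics/s17c.png

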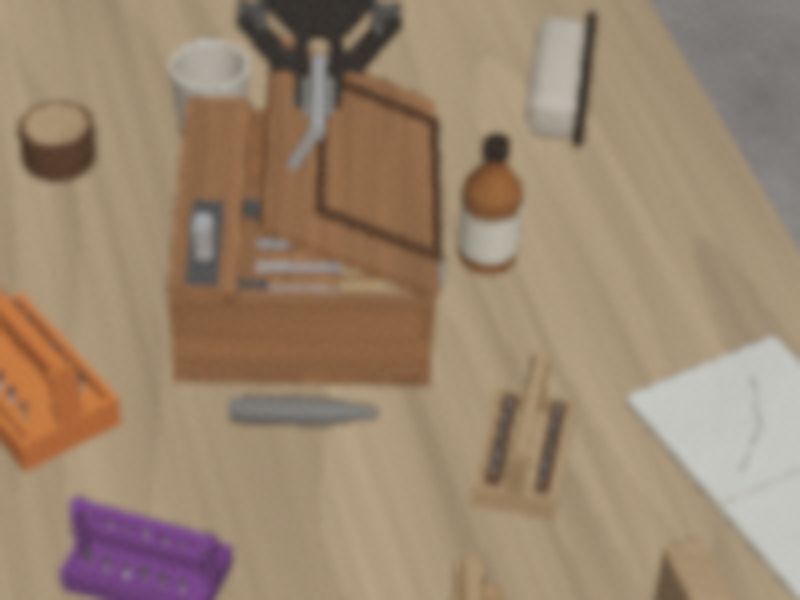

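View pics/w12.png

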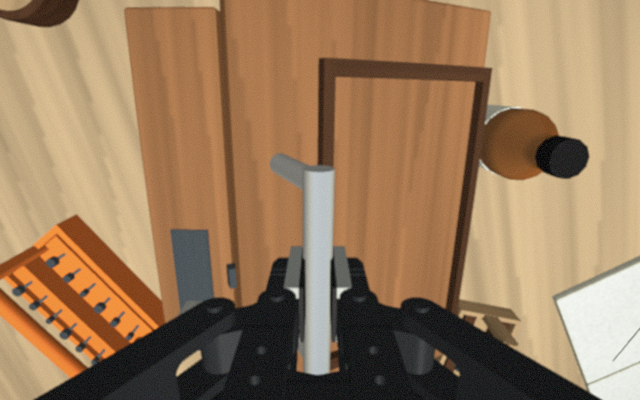

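Call:
{"fn": "apply_moves", "kwargs": {"plan": [{"translation": [0, 0.0045, -0.0055], "angular": [0, 0, 0], "hand": 0}, {"translation": [0, 0.005, -0.0052], "angular": [0, 0, 0], "hand": 0}, {"translation": [0, 0.0055, -0.0045], "angular": [0, 0, 0], "hand": 0}, {"translation": [0, 0.0062, -0.0039], "angular": [0, 0, 0], "hand": 0}, {"translation": [0, 0, 0], "angular": [0, 0, 0], "hand": 0}]}}

```text
time_s: 24.08
eef_pos: [0.5834, 0.2774, 0.2076]
eef_rot: [-0.001, 0.791, 0.612, -0.001]
wrist_force: [-5.8, 0.2, 1.9]
opening: 0.115
```

Call:
{"fn": "apply_moves", "kwargs": {"plan": [{"translation": [0, 0.006, -0.0038], "angular": [0, 0, 0], "hand": 0}, {"translation": [0, 0.0065, -0.003], "angular": [0, 0, 0], "hand": 0}, {"translation": [0, 0, 0], "angular": [0, 0, 0], "hand": 0}, {"translation": [0, 0, 0], "angular": [0, 0, 0], "hand": 0}]}}

```text
time_s: 24.58
eef_pos: [0.5962, 0.274, 0.2151]
eef_rot: [0.0, 0.791, 0.612, -0.0]
wrist_force: [-4.9, -0.6, 4.7]
opening: 0.114
```

```bash
python3 - <<'E'
from go import *
need([.5240,.2929,.1335]); print(ctrl.get_obs()['dq'].round(3)); snap('wrist','w13'); snap('side','s18');crop('s18',220,80,420,230,4,'s18c')
E
```

```text
t 24.575 pos [0.5962 0.274  0.2151] open 0.114 F [-4.9 -0.6  4.7]
turn (tool) [-0.0002  0.0008 -0.0002]
shift in present tool [ 0.0002 -0.0746  0.0816] after turn [ 0.0002 -0.0746  0.0816] world [-0.0722  0.0189 -0.0816]
[-0.001 -0.001  0.002  0.    -0.001 -0.002]
```

View pics/s18c.png

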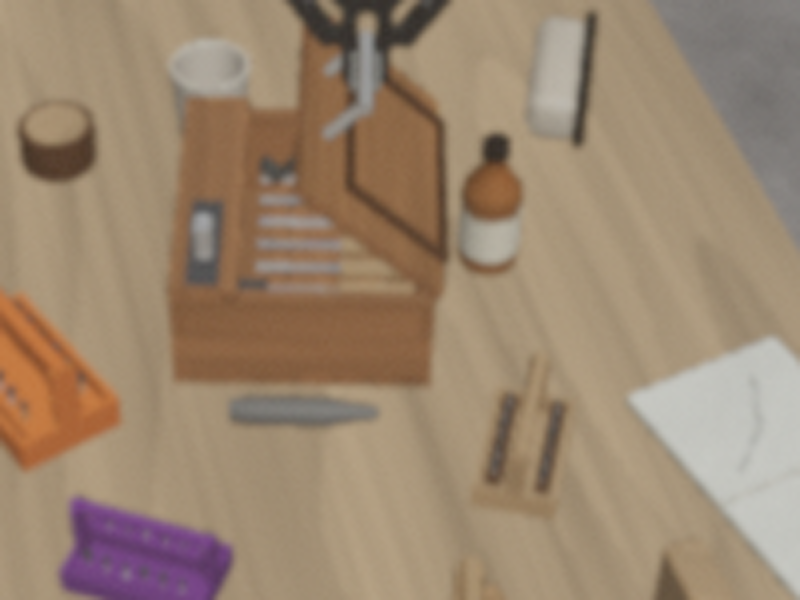

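View pics/w13.png

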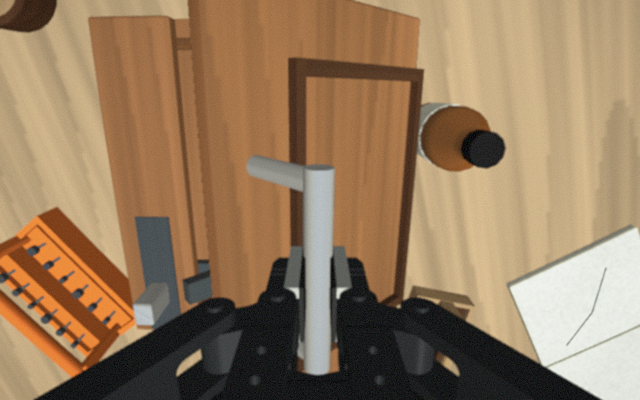

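Geometry gives a lid angle of about 0.78 rad. Hold still for a moment and check the whole bench.

Call:
{"fn": "apply_moves", "kwargs": {"plan": [{"translation": [0, 0, 0], "angular": [0, 0, 0], "hand": 0}, {"translation": [0, 0, 0], "angular": [0, 0, 0], "hand": 0}, {"translation": [0, 0, 0], "angular": [0, 0, 0], "hand": 0}, {"translation": [0, 0, 0], "angular": [0, 0, 0], "hand": 0}, {"translation": [0, 0, 0], "angular": [0, 0, 0], "hand": 0}, {"translation": [0, 0, 0], "angular": [0, 0, 0], "hand": 0}]}}

```text
time_s: 25.42
eef_pos: [0.5962, 0.274, 0.2151]
eef_rot: [0.0, 0.791, 0.612, -0.0]
wrist_force: [-5.1, -0.3, 5.0]
opening: 0.115
```

```bash
python3 - <<'E'
from go import *
need([.5240,.2929,.1335]); snap('top','t19')
a=cv2.imread('pics/top0.png');b=cv2.imread('pics/t19.png');cv2.imwrite('pics/cmp.png',cv2.resize(np.vstack([a[70:300,120:520],b[70:300,120:520]]),None,fx=1.25,fy=1.25))
E
```

```text
t 25.425 pos [0.5962 0.274  0.2151] open 0.115 F [-5.1 -0.3  5. ]
turn (tool) [-0.0001  0.0007 -0.0002]
shift in present tool [ 0.0002 -0.0746  0.0816] after turn [ 0.0002 -0.0746  0.0816] world [-0.0722  0.0189 -0.0816]
```

View pics/cmp.png

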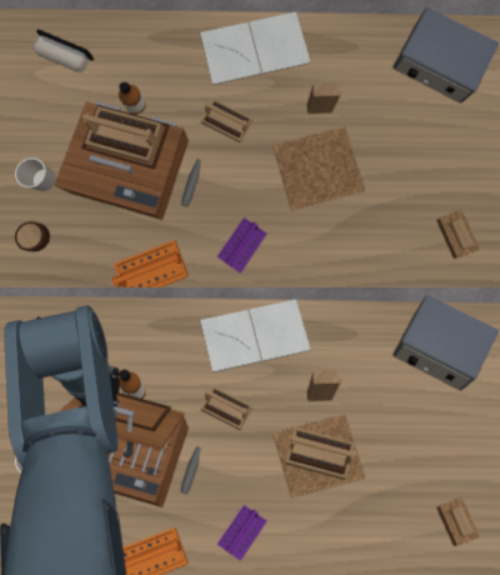

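Everything visible is in place, the tray is in the middle of the mat, and the arm is still. Handing in.

```bash
python3 -c "
from bench import ctrl
print(ctrl.hand_in())"
```

```text
the job is handed in; nothing more can be done
None
```

I set the tray on the mat, tried the lid and found it caught, slid the catch open, and handed in while holding the lid up at about 45°. No verdict was reported.

- **Tray:** I lifted it by its handle, carried it level and set it down on the mat. The last top picture shows it upright, released and in the middle of the mat.
- **First try of the lid:** The pull stopped about 8 mm up, with the force rising to 24 N, so it was caught. I lowered it before touching the catch.
- **Catch:** I slid it about 24 mm, to where the force rose. Afterwards the tab was seen at the far end of its plate.
- **Second try:** The lid rose freely. Over the last 0.85 s before hand-in the arm did not move and the force on the wrist was steady at about 7 N. The lid angle worked out from the grip position was about 0.78 rad.

**Checks that disagreed:** the wrist camera placed the pull and the tab 3–7 mm further towards the chest's +y side than my fit of the chest did. I corrected for that when gripping the tab, and both grips held.

**Not fully checked:** in the last top picture the arm hid the jar and the dark disc. The last side picture showed both where they were at the start. The other things looked unmoved.

The clock read 25.4 s at hand-in.

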